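# Wedge a new hammer handle at the tool-shop counter

### The arm

A 6-joint arm with a two-finger parallel gripper is mounted at the origin on the work surface. World frame = base frame: x ahead of the robot, y to its left, z up, the work surface at z = 0. Lengths are in mm, angles in rad, forces in N, time in s.
With the tool pointing down it reaches from about 350 to 975 mm from the base axis. Payload 7.1 kg.
Tool frame: the origin (TCP) lies midway between the tips of the shut fingers; the grasp point (between the pads) lies 19 mm behind it (ctrl.grasp_offset is the distance from the TCP to the grasp point, in mm); z points along the fingers, y is the line along which they close (so a half turn about z gives the same grasp; the last joint's range is limited). The gripper opens to 88 mm and grips with 3 to 60 N. Pads are 20 mm wide; open, the fingers measure 115 mm over their backs; the gripper's body (75 mm by 178 mm) begins 61 mm behind the grasp point.
Start: joints at [1.26, 0.423, 1.63, -0, 1.089, -0.019], TCP at [179.766, 598.572, 222.675] pointing down, gripper open.
Joint ranges: [-3, 3], [-0.9, 2.11], [0.09, 2.58], [-1.31, 4.45], [0.11, 2.69], [-2.54, 2.54]. Speed limits (rad/s): [2.39, 2.39, 3.01, 3.14, 3.14, 3.14].

### API

Orientations are given as a rotation vector (axis times angle).
In Python, from workcell import ctrl gives the robot as it stands. The module is installed in compiled form; this text tells all that it offers.
- The arm moves only by the tool servo_tool, never from a script. Its argument "rows" is a list of rows, each a list of 7 numbers: the turn, a rotation vector about the tool's x, y, z as a fraction of full scale, then the shift along the tool's x, y, z as a fraction of full scale, then the finger opening in mm, from 0 to 87.8. A call has 1 to 10 rows; each row is the pose to reach, as a shift and turn from the pose commanded when the call began, along the tool's axes at that moment; what a row does not reach only later rows make up. Full scale, the value 1, is 20 cm for a shift and 1.5 rad for a turn. A row lasts 1/8 s, in which the tool goes at most 62.5 mm and 10.7 degrees, less where a joint would pass 70% of its speed; a pose out of reach is approached as far as the arm can. A call with a number of a shift or a turn outside -1 to 1 is refused whole. A call with a gripper value outside its range is refused whole. The fingers move at their own pace and stop on an object; the grip force is fixed at half the most. Time passes only in rows, so rows that repeat a pose let the fingers close. It gives the time, the measured TCP pose, the force, the opening and the grip force at its end, in the units of the state.
- ctrl.get_obs(): the state, without advancing time (a new reading comes with each control period).
- ctrl.get_image(name): name is "side" or "top" or "wrist"; returns (picture, depth): 384x512x3 uint8, red, green, blue; 384x512 float32, mm along the optical axis (not along the pixel's ray), 0 where there is no reading.
- ctrl.camera_info(name): a dict with "intrinsics" (3x3 intrinsics, pixels), "R" (3x3) and "t" (3): a world point X has camera coordinates R X + t. Camera axes: x right, y down, z forward; pixel columns grow to the right and rows downward; lengths in mm; the calibration is good to about 2 mm. A picture is of the moment at which its call begins: read the wrist's pose just before it. camera_info takes no time and is no camera call; for the wrist camera it gives the pose at the moment of the call.
- ctrl.close_job(): hands the job in; it is judged then, once.
The state is a dict: "t": time; "qpos": joint angles; "qvel": joint speeds; "joint_torque": joint torques, N m; "ee_pos": TCP position; "orientation": TCP orientation; "ft_force": force on the tool from outside, world axes, zero at the start; "moment": the same for the moment, N m; "width": finger opening in mm; "grasp_force": force on a finger pad.
Only numpy, scipy, OpenCV 4.12 (cv2) and the standard library are available. Lean on these libraries where they do the work, as an engineer would, in place of code of your own. Each camera call takes 0.05 s, during which the arm holds its last target. There are 200 camera calls.

### The job

A club hammer with a new handle is held leaning in the blue clamp. Take the larger of the two wooden wedges from its rack, start its thin end by hand about 25 to 30 mm deep in the kerf (the slot in the end of the handle) and let go of it; then pick up the rammer and, holding it in line with the wedge and in at least two light taps with a clear lift between them, tap the wedge home until it is hard against the bottom of the kerf and goes no further (drive it on by force after that and the handle splits). Leave the wedge there, stand the rammer upright on the counter again, and leave the smaller wedge in the rack and the other things on the counter where they are.

Things in the scene. Friction and masses are not known exactly. Their poses are not given: they have to be found in the camera images.
- kerf: The kerf: a slot 7 mm wide (its lips flare to 11 mm) and 44 mm long, sawn in the end of the hammer's light-wood handle. Origin: middle of the slot's mouth, about 170 mm above the counter, level with the top of the wood. z: out of the slot along its axis, leaning 32 degrees from vertical, roughly towards the robot; y: level, along the slot's 44 mm length; x: across its 7 mm width.
- clamp: Blue clamp fixed to the counter, base 200 x 140 mm, holding a dark steel club-hammer head (128 mm long along the clamp's y, 56 mm square; its face lies 2 mm below the kerf's mouth) by its handle. Origin: on the counter, under the clamp's middle; z up; the kerf's mouth is at x -60, y 0, z 172 mm.
- cheek_a (a joint): One springy wooden side of the kerf, 0 to 4 mm outward (the other side moves likewise). The sides begin to pinch the wedge at about 24 mm depth and resist it with a sliding force of about 3 to 14 N that grows with depth; friction keeps the wedge in place when it is let go.
- kerf_floor (a joint): The hidden bottom of the kerf, a hard wood stop. Its depth differs from hammer to hammer, 40 to 60 mm below the mouth, and cannot be seen: it has to be felt. When the wedge's thin end meets it, it yields 3 mm at about 3 N on top of the pinch and is then solid. 0: not reached; 0.003: wedge home; it stays.
- kerf_bed (a joint): The handle wood under the kerf's bottom. 0: sound. Once the wedge is home, pushing on with more than about 25 N begins to split it; 0.003 or more: split. Stop at about 20 N.
- wedge_mid (a point): The larger wedge, plain light wood: 80 mm long, 40 mm wide, 4 mm thick at the thin end and 14 mm at the thick end, 60 g. At the start it stands thin end down in one of the rack's two pockets, upper 52 mm showing. Point: its centre, 40 mm from either end. z: from the thin end to the thick end; y: along its width; x: through its thickness.
- small_wedge_mid (a point): The smaller wedge, to be left: same wood and shape but 60 mm long, 28 mm wide, standing thin end down in the other pocket, upper 32 mm showing. Point: its centre; z from thin to thick end.
- rack: Plywood block 150 x 76 x 40 mm high, fixed to the counter, with two pockets 28 mm deep, 90 mm apart along its x, each 44 mm long along its y. Origin: centre of its underside; z up.
- rammer_mid (a point): The rammer: a straight round steel bar 33 mm in diameter with a white nylon foot (48 mm diameter, 22 mm high, flat); 130 mm long overall, about 0.35 kg, standing on its foot. Point: its centre, 65 mm above the foot's face; z: from the foot to the pommel. It is struck foot-first, in line with its own length.
- socket_a_mid (a point): Bystander: upright hollow bright steel socket, 38 mm diameter, 75 mm tall; point at its centre.
- socket_b_mid (a point): Bystander: upright hollow bright steel socket, 32 mm diameter, 75 mm tall; point at its centre.
- socket_c_mid (a point): Bystander: upright hollow bright steel socket, 46 mm diameter, 60 mm tall; point at its centre.
- phone_mid (a point): Bystander: phone with a black face and pale edge, lying flat, 75 x 155 x 9 mm; point at its centre.
Mind the look-alikes: they are no part of the job. Leave any orange or pink look-alike of the part that bears wedge_mid alone.

How it is judged:
By the outcome, as a careful person would: the job done as asked, in the order asked, and still so for the second after the job is handed in, with the robot touching nothing.
It also fails if it takes over 58 s, if anything falls off the work surface, if the arm or the gripper's body presses on something with over 40 N, if the wrist force passes 120 N, or if a joint passes its speed limit or range.

## Working session

There is one attempt and no reset: what is moved stays moved. The work goes in short steps, Python scripts to look and compute and a tool call to move; the robot and the scene stay as the last step left them, time stands still between calls to the robot, and variables do not carry over. Pictures are saved under pics/ and viewed, at most 10 in all, crops included, and the job is handed in when it is done.

Besides the shell and the picture viewer there is one more tool, called after ">>>" in YAML: its name, and indented under it one key for each argument. servo_tool: Moves the arm, as the interface text tells. Its arguments: {"type":"object","properties":{"rows":{"type":"array","items":{"type":"array","items":{"type":"number"}}}},"required":["rows"]}

```bash
mkdir -p pics
cat > h.py <<'E'
import numpy as np, cv2
from scipy.spatial.transform import Rotation as Rot
from workcell import ctrl
def cam(n):
    i=ctrl.camera_info(n); im,d=ctrl.get_image(n)
    return im,d,np.array(i['intrinsics']),np.array(i['R']),np.array(i['t'])
def cloud(d,K,R,t):
    v,u=np.mgrid[:d.shape[0],:d.shape[1]]
    P=np.stack([(u-K[0,2])/K[0,0]*d,(v-K[1,2])/K[1,1]*d,d],-1)
    return (P-t)@R
def snap(n,f):
    im,d,K,R,t=cam(n); np.savez('pics/'+f+'.npz',im=im,d=d,K=K,R=R,t=t)
    cv2.imwrite('pics/'+f+'.png',im[:,:,::-1]); return im,d,K,R,t
E
python3 - <<'E'
from h import *
o=ctrl.get_obs(); print({k:np.round(v,3) for k,v in o.items()})
for n in('top','side'):
    im,d,K,R,t=snap(n,n+'0'); print(n,K,R.round(3),t.round(1))
a=cv2.imread('pics/top0.png');b=cv2.imread('pics/side0.png')
cv2.imwrite('pics/ts.png',np.hstack([a[:, :],b])[:, :])
E
```

```text
{'t': np.float64(0.0), 'qpos': array([ 1.26 ,  0.424,  1.631,  0.   ,  1.089, -0.019]), 'qvel': array([-0.001, -0.001,  0.001, -0.001, -0.002,  0.002]), 'joint_torque': array([ 3.0000e-03, -5.4461e+01, -2.7368e+01,  6.4000e-02,  2.3000e-02,
       -0.0000e+00]), 'ee_pos': array([179.616, 598.067, 221.935]), 'orientation': array([-4.570e-01, -3.108e+00,  2.000e-03]), 'ft_force': array([ 1.128, -0.049,  0.06 ]), 'moment': array([ 0.039, -0.006,  0.007]), 'grasp_force': np.float64(0.0), 'width': np.float64(87.902)}
top [[364.88878884   0.         255.00937638]
 [  0.         364.88878884 195.47883086]
 [  0.           0.           1.        ]] [[ 0.025 -1.    -0.002]
 [-0.993 -0.025 -0.113]
 [ 0.113  0.005 -0.994]] [  13.3  538.5 1067.1]
side [[398.5590337    0.         252.55272029]
 [  0.         398.5590337  191.64455385]
 [  0.           0.           1.        ]] [[ 0.826 -0.563  0.012]
 [-0.255 -0.392 -0.884]
 [ 0.502  0.728 -0.468]] [-405.6  275.1  654.7]
```

View pics/top0.png

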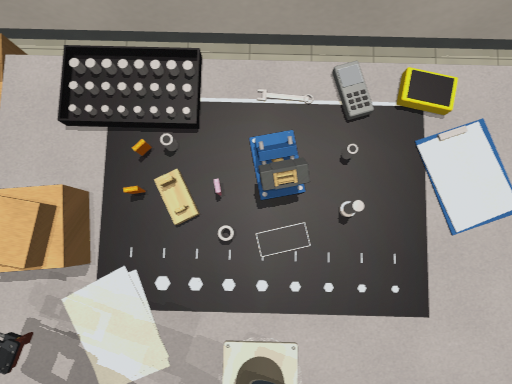

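View pics/side0.png

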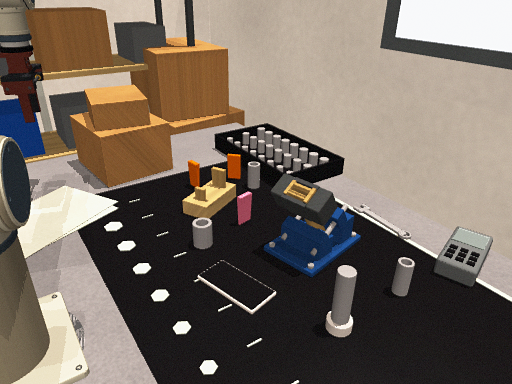

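The top view shows the kerf at (286,178), the rack with its two wedges at (176,196) and the rammer at (350,208). The sockets are at (226,233), (168,141) and (349,151), the phone is at (283,240), and the orange and pink look-alikes are at (141,147), (133,189) and (217,186). The side view agrees: rack at (210,197), kerf at (300,190), rammer at (342,300).

Run:
```python
from h import *
for n in('top0','side0'):
    z=np.load('pics/'+n+'.npz'); im,d=z['im'],z['d']; P=cloud(d,z['K'],z['R'],z['t'])
    hsv=cv2.cvtColor(im,cv2.COLOR_RGB2HSV)
    ok=(d>0)&(P[...,2]>8)&(P[...,2]<260)&(P[...,0]>300)&(abs(P[...,1])<480)
    wood=ok&(hsv[...,0]>12)&(hsv[...,0]<30)&(hsv[...,1]>60)&(hsv[...,2]>80)
    blue=ok&(hsv[...,0]>100)&(hsv[...,0]<125)&(hsv[...,1]>120)
    for nm,m in(('wood',wood),('blue',blue),('other',ok&~wood&~blue)):
        k,l,s,c=cv2.connectedComponentsWithStats(m.astype(np.uint8))
        for i in range(1,k):
            if s[i,4]>25 and s[i,0]>100:
                Q=P[l==i]; top=Q[Q[:,2]>np.percentile(Q[:,2],98)-6]
                r=cv2.minAreaRect(Q[:,:2].astype(np.float32))
                print(n,nm,s[i].tolist(),'mean',Q.mean(0).round(),'zmax',Q[:,2].max().round(),'topc',top.mean(0).round(),'rect',np.round(r[0]),np.round(r[1]),round(r[2],1))
```

```text
top0 wood [397, 67, 28, 42, 324] mean [ 865. -436.   32.] zmax 54.0 topc [ 863. -440.   48.] rect [ 880. -432.] [128.  60.] 17.6
top0 wood [133, 139, 18, 17, 162] mean [672. 368.  59.] zmax 84.0 topc [674. 370.  80.] rect [675. 370.] [16. 39.] 43.6
top0 wood [272, 158, 12, 4, 32] mean [637. -36.  89.] zmax 136.0 topc [623. -35. 136.] rect [640. -36.] [24. 25.] 38.2
top0 wood [154, 169, 46, 56, 1353] mean [528. 259.  43.] zmax 97.0 topc [570. 283.  91.] rect [530. 263.] [151.  77.] 27.3
top0 wood [273, 169, 25, 18, 307] mean [573. -52. 171.] zmax 183.0 topc [581. -50. 179.] rect [573. -52.] [35. 64.] 12.2
top0 wood [124, 186, 21, 8, 117] mean [543. 382.  66.] zmax 84.0 topc [544. 386.  80.] rect [544. 385.] [14. 40.] 11.0
top0 blue [250, 130, 55, 70, 1491] mean [647. -28.  55.] zmax 153.0 topc [660. -33. 108.] rect [639. -38.] [200. 138.] 11.8
top0 other [106, 46, 96, 82, 1702] mean [882. 319.  38.] zmax 61.0 topc [871. 307.  55.] rect [870. 344.] [244. 272.] 0.0
top0 other [111, 57, 25, 19, 189] mean [933. 446.  37.] zmax 59.0 topc [934. 444.  53.] rect [945. 451.] [64. 50.] 71.1
top
[... 5060 characters left out ...]
9.] zmax 22.0 topc [542.  -2.  20.] rect [544.   1.] [18. 14.] 43.7
side0 other [310, 248, 7, 8, 40] mean [589. -91.  34.] zmax 42.0 topc [589. -91.  38.] rect [590. -89.] [15. 13.] 44.3
side0 other [392, 257, 23, 37, 594] mean [ 670. -258.   49.] zmax 77.0 topc [ 676. -255.   74.] rect [ 676. -255.] [32. 31.] 23.9
side0 other [198, 260, 78, 52, 1828] mean [407. -65.  10.] zmax 13.0 topc [407. -65.  10.] rect [407. -60.] [ 76. 156.] 13.7
side0 other [307, 262, 7, 7, 41] mean [ 565. -108.   19.] zmax 23.0 topc [ 565. -109.   20.] rect [ 568. -105.] [25. 13.] 47.9
side0 other [326, 265, 31, 70, 1447] mean [ 496. -261.   72.] zmax 132.0 topc [ 503. -256.  130.] rect [ 502. -257.] [40. 47.] 42.7
```

```bash
cat >> h.py <<'E'
def pose():
    o=ctrl.get_obs(); return np.array(o['ee_pos']),Rot.from_rotvec(o['orientation']),o
def down(h): # tool pointing down, y heading h deg
    a=np.radians(h); y=np.array([np.cos(a),np.sin(a),0]); z=np.array([0,0,-1.]); return Rot.from_matrix(np.stack([np.cross(y,z),y,z],1))
def plan(p,R):
    q,Q,o=pose(); s=Q.inv().apply(np.array(p)-q)/200; w=(Q.inv()*R).as_rotvec()
    print('turn',(w/1.5).round(4),'shift',s.round(4),'| deg',np.degrees(np.linalg.norm(w)).round(1),'mm',(200*np.linalg.norm(s)).round(1))
E
python3 - <<'E'
from h import *
q,Q,o=pose(); i=ctrl.camera_info('wrist'); R=np.array(i['R']);t=np.array(i['t'])
c=-R.T@t; print('cam in tool',Q.inv().apply(c-q).round(1),(Q.inv().as_matrix()@R.T).round(3), np.array(i['intrinsics']).round(1))
plan([570,283,220],down(117)); plan([545,270,240],down(117))
E
```

```text
cam in tool [ 7.14e+01  1.00e-01 -1.63e+02] [[-0.    -0.965 -0.264]
 [ 1.    -0.     0.   ]
 [-0.    -0.264  0.965]] [[306.8   0.  254.7]
 [  0.  306.8 197.8]
 [  0.    0.    1. ]]
turn [-9.000e-04 -4.000e-04 -5.087e-01] shift [-2.3227 -0.9475  0.0112] | deg 43.7 mm 501.7
turn [-9.000e-04 -4.000e-04 -5.087e-01] shift [-2.2217 -1.0459 -0.0887] | deg 43.7 mm 491.4
```

>>> servo_tool:
  rows:
    - [0,0,0,-0.78,-0.32,0,87]
    - [0,0,0,-0.78,-0.32,0,87]
    - [0,0,0,-0.78,-0.32,0,87]
    - [0,0,0,-0.78,-0.32,0,87]

```text
t: 0.6
ee_pos: [312.6, 490.5, 222.4]
orientation: [-0.463, -3.107, 0.001]
ft_force: [-1.4, -0.3, 0.0]
width: 87.1
grasp_force: 0.0
```

>>> servo_tool:
  rows:
    - [0,0,0,-0.78,-0.32,0,87]
    - [0,0,0,-0.78,-0.32,0,87]
    - [0,0,0,-0.78,-0.32,0,87]
    - [0,0,0,-0.78,-0.32,0,87]

```text
t: 1.1
ee_pos: [443.0, 385.4, 222.4]
orientation: [-0.461, -3.107, 0.0]
ft_force: [-0.8, 0.8, -0.6]
width: 87.0
grasp_force: 0.0
```

>>> servo_tool:
  rows:
    - [0,0,-0.51,-0.76,-0.31,0,87]
    - [0,0,-0.51,-0.76,-0.31,0,87]
    - [0,0,-0.51,-0.76,-0.31,0,87]
    - [0,0,-0.51,-0.76,-0.31,0,87]
    - [0,0,-0.51,-0.76,-0.31,0,87]
    - [0,0,-0.51,-0.76,-0.31,0,87]

```text
t: 1.85
ee_pos: [568.5, 284.5, 222.5]
orientation: [0.734, -3.054, -0.0]
ft_force: [0.6, -0.1, 0.6]
width: 87.0
grasp_force: 0.0
```

Run:
```python
from h import *
q,Q,o=pose(); print(o['t'],q.round(1),Q.as_matrix().round(3),o['qpos'].round(2))
im,d,K,R,t=snap('wrist','w0'); P=cloud(d,K,R,t)
hsv=cv2.cvtColor(im,cv2.COLOR_RGB2HSV)
wood=(d>0)&(hsv[...,0]>12)&(hsv[...,0]<30)&(hsv[...,1]>60)&(hsv[...,2]>80)&(abs(P[...,0]-530)<110)&(abs(P[...,1]-263)<90)
for nm,m in(('wedgetop',wood&(P[...,2]>88)&(P[...,2]<96)),('small top',wood&(P[...,2]>68)&(P[...,2]<76)&(P[...,0]<530)),('rack',wood&(abs(P[...,2]-40)<4))):
    X=P[m]; print(nm,m.sum())
    if len(X): r=cv2.minAreaRect(X[:,:2].astype(np.float32)); print(X.mean(0).round(1),np.round(r[0],1),np.round(r[1],1),r[2])
```

```text
1.85 [568.5 284.5 222.5] [[-0.891 -0.455 -0.001]
 [-0.455  0.891  0.   ]
 [ 0.     0.    -1.   ]] [ 0.45  0.44  1.6   0.    1.1  -1.6 ]
wedgetop 571
[569.8 284.1  92.9] [569.9 284.2] [13.6 39.6] 27.039161682128906
small top 269
[489.7 243.4  72.9] [489.7 243.4] [10.3 27.3] 27.15812873840332
rack 8041
[523.3 260.3  40.9] [530.4 264. ] [150.   76.1] 27.214048385620117
```

View pics/w0.png

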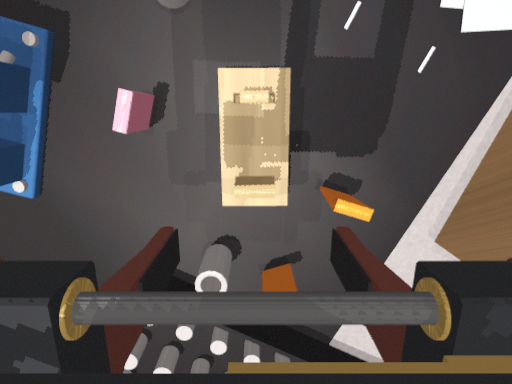

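The wrist view shows the rack at (254,137). The larger wedge is at (254,185) with its top at world (570,284,92), upright and lined up with the open fingers. The small wedge is at (254,97) and will be left alone.

>>> servo_tool:
  rows:
    - [0,0,0,-0.005,-0.004,0.3,87]
    - [0,0,0,-0.005,-0.004,0.55,87]
    - [0,0,0,-0.005,-0.004,0.75,70]
    - [0,0,0,-0.005,-0.004,0.848,60]
    - [0,0,0,-0.005,-0.004,0.848,60]

```text
t: 2.52
ee_pos: [569.9, 283.1, 52.2]
orientation: [0.735, -3.052, 0.001]
ft_force: [-0.2, 0.7, 0.2]
width: 61.1
grasp_force: 0.0
```

>>> servo_tool:
  rows:
    - [0,0,0,0,0,0,30]
    - [0,0,0,0,0,0,30]
    - [0,0,0,0,0,0,30]
    - [0,0,0,0,0,0,30]

```text
t: 3.02
ee_pos: [571.8, 283.4, 54.7]
orientation: [-0.735, 3.052, 0.001]
ft_force: [-1.7, 0.8, 6.7]
width: 39.9
grasp_force: 30.0
```

>>> servo_tool:
  rows:
    - [0,0,0,0,0,-0.08,30]
    - [0,0,0,0,0,-0.18,30]
    - [0,0,0,0,0,-0.4,30]
    - [0,0,0,0,0,-0.7,30]
    - [0,0,0,0,0,-1,30]
    - [0,0,0,0,0,-1,30]
    - [0,0,0,0,0,-1,30]

```text
t: 3.9
ee_pos: [570.3, 282.6, 253.7]
orientation: [-0.736, 3.054, 0.0]
ft_force: [-0.0, 0.0, -1.1]
width: 40.2
grasp_force: 30.0
```

Run:
```python
from h import *
q,Q,o=pose(); print(o['t'],q.round(1),o['ft_force'].round(1),o['width'].round(1))
im,d,K,R,t=snap('wrist','w1'); P=cloud(d,K,R,t)
T=Q.inv().apply((P-q).reshape(-1,3)).reshape(P.shape)   # tool coords
hsv=cv2.cvtColor(im,cv2.COLOR_RGB2HSV)
w=(d>0)&(hsv[...,0]>12)&(hsv[...,0]<30)&(hsv[...,1]>40)&(hsv[...,2]>80)&(abs(T[...,0])<40)&(abs(T[...,1])<25)&(T[...,2]>-60)&(T[...,2]<60)
print(w.sum(), np.percentile(T[w],[1,5,50,95,99],axis=0).round(1))
# kerf from the three clouds
psi=np.radians(11.8)
for n in('top0','side0'):
    z=np.load('pics/'+n+'.npz'); P=cloud(z['d'],z['K'],z['R'],z['t']); h=cv2.cvtColor(z['im'],cv2.COLOR_RGB2HSV)
    m=(abs(P[...,0]-575)<60)&(abs(P[...,1]+50)<60)&(P[...,2]>140)&(h[...,0]>12)&(h[...,0]<30)&(h[...,1]>60)&(h[...,2]>80)
    X=P[m]; c=X.mean(0); u,s,v=np.linalg.svd(X-np.median(X,0)); print(n,m.sum(),c.round(1),'normal',v[2].round(3),'long',v[0].round(3))
```

```text
Traceback (most recent call last):
AttributeError: 'float' object has no attribute 'round'
```

```bash
cat > a.py <<'E'
from h import *
q,Q,o=pose(); print(o['t'],q.round(1),o['ft_force'].round(1),o['width'])
im,d,K,R,t=snap('wrist','w1'); P=cloud(d,K,R,t)
T=Q.inv().apply((P-q).reshape(-1,3)).reshape(P.shape)   # tool coords
hsv=cv2.cvtColor(im,cv2.COLOR_RGB2HSV)
w=(d>0)&(hsv[...,0]>12)&(hsv[...,0]<30)&(hsv[...,1]>40)&(hsv[...,2]>80)&(abs(T[...,0])<40)&(abs(T[...,1])<25)&(T[...,2]>-60)&(T[...,2]<60)
print(w.sum(), np.percentile(T[w],[1,5,50,95,99],axis=0).round(1))
A=np.c_[T[w][:,1:],np.ones(w.sum())]; print('face x=a y+b z+c',np.linalg.lstsq(A,T[w][:,0],rcond=None)[0].round(3))
for n in('top0','side0'):
    z=np.load('pics/'+n+'.npz'); P=cloud(z['d'],z['K'],z['R'],z['t']); h=cv2.cvtColor(z['im'],cv2.COLOR_RGB2HSV)
    m=(abs(P[...,0]-575)<60)&(abs(P[...,1]+50)<60)&(P[...,2]>140)&(h[...,0]>12)&(h[...,0]<30)&(h[...,1]>60)&(h[...,2]>80)
    X=P[m]; u,s,v=np.linalg.svd(X-np.median(X,0)); print(n,m.sum(),X.mean(0).round(1),'normal',v[2].round(3),'long',v[0].round(3))
E
python3 a.py
```

```text
3.9 [570.3 282.6 253.7] [-0.   0.  -1.1] 40.17303888412008
5692 [[ -5.2 -19.9 -39.4]
 [ -3.7 -18.2 -38.9]
 [  5.3  -0.2 -31.9]
 [  7.9  17.7  28.2]
 [  8.3  19.4  37.9]]
face x=a y+b z+c [-4.000e-03  3.300e-02  4.816e+00]
top0 307 [573.  -51.7 170.5] normal [-0.491 -0.102  0.865] long [-0.218  0.976 -0.009]
side0 435 [569.9 -51.7 170.7] normal [ 0.531  0.084 -0.843] long [-0.197  0.98  -0.026]
```

View pics/w1.png

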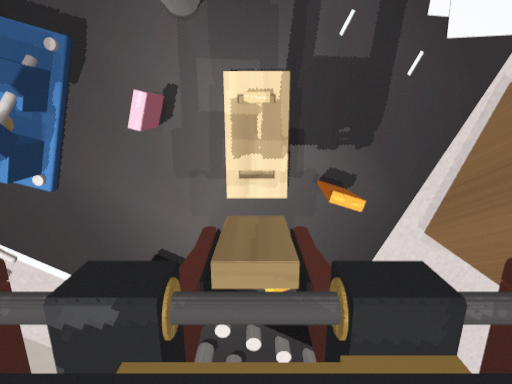

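The wedge sits square between the fingers at (256,250). Its top is 39.5 mm behind the TCP, so its thin end is 40.5 mm ahead of it. The rack below holds only the small wedge at (258,97).

```bash
cat >> h.py <<'E'
def kpose(psi=11.8,lean=32):
    p,l=np.radians([psi,lean]); k=np.array([-np.sin(l)*np.cos(p),-np.sin(l)*np.sin(p),np.cos(l)])
    y=np.array([-np.sin(p),np.cos(p),0]); return k,Rot.from_matrix(np.stack([np.cross(y,-k),y,-k],1))
E
python3 - <<'E'
from h import *
q,Q,o=pose(); k,R=kpose(); c=np.array([575,-51,171]); print(R.as_matrix().round(3))
plan(c+130*k,R)
z=np.load('pics/w1.npz'); P=cloud(z['d'],z['K'],z['R'],z['t']); T=Q.inv().apply((P-q).reshape(-1,3))
h=cv2.cvtColor(z['im'],cv2.COLOR_RGB2HSV).reshape(-1,3)
w=(h[:,0]>12)&(h[:,0]<30)&(h[:,1]>40)&(h[:,2]>80)&(abs(T[:,0])<40)&(abs(T[:,1])<15)&(T[:,2]>-30)&(T[:,2]<37)
X=T[w]; A=np.c_[X[:,1:],np.ones(len(X))]; print(len(X),np.linalg.lstsq(A,X[:,0],rcond=None)[0].round(4))
E
```

```text
[[-0.83  -0.204  0.519]
 [-0.173  0.979  0.108]
 [-0.53   0.    -0.848]]
turn [ 0.0496 -0.3713  0.1735] shift [ 1.0691 -1.4047 -0.1424] | deg 35.5 mm 354.2
1933 [-1.0000e-03 -6.6400e-02  5.0342e+00]
```

>>> servo_tool:
  rows:
    - [0,0,0,0.53,-0.7,-0.07,30]
    - [0,0,0,0.53,-0.7,-0.07,30]
    - [0,0,0,0.53,-0.7,-0.07,30]
    - [0,0,0,0.53,-0.7,-0.07,30]

```text
t: 4.45
ee_pos: [538.6, 106.9, 265.6]
orientation: [0.73, -3.052, 0.0]
ft_force: [0.6, 0.6, -0.8]
width: 40.2
grasp_force: 30.0
```

>>> servo_tool:
  rows:
    - [0.05,-0.371,0.174,0.54,-0.705,-0.072,30]
    - [0.05,-0.371,0.174,0.54,-0.705,-0.072,30]
    - [0.05,-0.371,0.174,0.54,-0.705,-0.072,30]
    - [0.05,-0.371,0.174,0.54,-0.705,-0.072,30]
    - [0.05,-0.371,0.174,0.54,-0.705,-0.072,30]
    - [0.05,-0.371,0.174,0.54,-0.705,-0.072,30]

```text
t: 5.2
ee_pos: [508.9, -64.0, 281.2]
orientation: [-0.267, 2.571, 0.077]
ft_force: [0.2, -0.0, 0.4]
width: 39.7
grasp_force: 30.0
```

Run:
```python
from h import *
q,Q,o=pose(); k,R=kpose(); plan(np.array([575,-51,171])+130*k,R); print(o['t'],q.round(1),o['qpos'].round(2))
im,d,K,Rc,t=snap('wrist','w2')
cv2.imwrite('pics/w2c.png',cv2.resize(im[60:300,130:380,::-1],None,fx=2.4,fy=2.4,interpolation=cv2.INTER_CUBIC))
```

```text
turn [ 0.0007 -0.0001  0.0005] shift [ 0.0064 -0.0042 -0.0042] | deg 0.1 mm 1.7
5.2 [508.9 -64.  281.2] [-0.31 -0.    2.15  0.52  0.55 -2.47]
```

View pics/w2c.png

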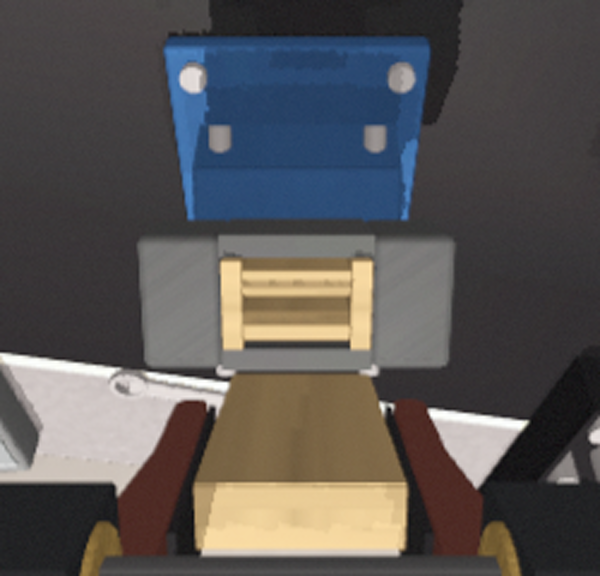

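The crop shows the kerf as the dark slot at crop rows 297–323 and columns 243–350, between two light cheeks. That puts its middle near full-image pixel (253.5,189). The wedge at (300,430) is lined up with it.

Run:
```python
from h import *
z=np.load('pics/w2.npz'); P=cloud(z['d'],z['K'],z['R'],z['t']); im=z['im']
k,R=kpose(); c=np.array([575,-51,171]); L=R.inv().apply((P-c).reshape(-1,3)).reshape(P.shape) # tool axes at c ; z into slot
for v in range(160,214):
    s=slice(235,273); print(v,'x %.1f y %.1f depth %.1f sd %.1f V %d'%(*np.median(L[v,s],0),L[v,s,2].std(),im[v,s].mean()))
v=189
for u in list(range(216,240))+list(range(266,296)): print(u,L[v,u].round(1),im[v,u].mean().round(),end=' | ')
```

```text
160 x 27.6 y -0.3 depth -1.6 sd 0.7 V 124
161 x 26.7 y -0.3 depth -1.7 sd 0.6 V 124
162 x 25.7 y -0.3 depth -1.3 sd 0.6 V 125
163 x 24.8 y -0.3 depth -1.5 sd 0.7 V 125
164 x 23.8 y -0.3 depth -1.5 sd 0.7 V 125
165 x 22.9 y -0.3 depth -1.7 sd 0.8 V 125
166 x 21.9 y 0.3 depth -1.6 sd 46.5 V 125
167 x 16.3 y -0.4 depth 26.0 sd 50.8 V 112
168 x 16.3 y -0.4 depth 19.7 sd 0.7 V 101
169 x 16.3 y -0.4 depth 13.7 sd 0.9 V 101
170 x 16.4 y -0.3 depth 8.0 sd 0.7 V 101
171 x 16.4 y -0.3 depth 2.3 sd 0.6 V 101
172 x 16.3 y -0.3 depth -2.5 sd 0.8 V 121
173 x 15.7 y -0.3 depth -4.5 sd 0.7 V 185
174 x 14.7 y -0.3 depth -4.4 sd 0.7 V 202
175 x 13.8 y 0.3 depth -4.6 sd 46.0 V 202
176 x 12.8 y -0.3 depth -4.3 sd 0.7 V 185
177 x 12.0 y -0.3 depth -5.1 sd 0.8 V 160
178 x 11.1 y -0.3 depth -5.6 sd 0.9 V 151
179 x 10.3 y -0.3 depth -6.4 sd 0.7 V 161
180 x 9.0 y -0.3 depth -5.2 sd 0.6 V 182
181 x 7.6 y -0.3 depth -3.0 sd 0.8 V 191
182 x 6.2 y -0.3 depth -0.9 sd 0.6 V 181
183 x -1.1 y -0.4 depth 27.5 sd 0.8 V 137
184 x -1.0 y -0.4 depth 22.2 sd 0.7 V 101
185 x -1.1 y -0.4 depth 18.0 sd 0.7 V 101
186 x -1.1 y
[... 2107 characters left out ...]
.0 | 272 [-1.  17.7 -0.2] 113.0 | 273 [-0.9 18.7 -0.4] 113.0 | 274 [-0.9 19.7 -0.6] 111.0 | 275 [-2.5 21.1  6.2] 102.0 | 276 [ 0.1 21.3 -4.6] 168.0 | 277 [-0.  22.3 -4.2] 193.0 | 278 [ 0.1 23.3 -4.6] 196.0 | 279 [ 0.1 24.2 -4.6] 196.0 | 280 [-0.1 25.2 -4. ] 196.0 | 281 [-0.  26.2 -4. ] 196.0 | 282 [-0.2 27.2 -3.2] 196.0 | 283 [-0.2 28.2 -3.5] 195.0 | 284 [ 0.2 29.  -4.9] 176.0 | 285 [-0.9 30.4 -0.3] 122.0 | 286 [-0.9 31.4 -0.4] 110.0 | 287 [-1.  32.4 -0.2] 117.0 | 288 [-0.7 33.3 -1.2] 126.0 | 289 [-0.5 34.1 -2.2] 125.0 | 290 [-0.7 35.2 -1.2] 125.0 | 291 [-0.7 36.2 -1.5] 125.0 | 292 [-0.7 37.2 -1.2] 125.0 | 293 [-0.6 38.1 -1.9] 125.0 | 294 [-0.7 39.1 -1.3] 126.0 | 295 [-0.6 40.  -1.6] 126.0 |
```

>>> servo_tool:
  rows:
    - [0,0,0,0.016,-0.0075,0.15,30]
    - [0,0,0,0.016,-0.0075,0.3,30]
    - [0,0,0,0.016,-0.0075,0.36,30]
    - [0,0,0,0.016,-0.0075,0.36,30]

```text
t: 5.75
ee_pos: [545.4, -54.2, 222.4]
orientation: [-0.262, 2.58, 0.069]
ft_force: [0.4, -0.5, -0.9]
width: 40.1
grasp_force: 30.0
```

Run:
```python
from h import *
q,Q,o=pose(); k,R=kpose(); print(o['t'],o['ft_force'].round(1),o['qpos'].round(2),'rel c',R.inv().apply(q-np.array([575,-51,171])).round(2))
im,d,K,Rc,t=snap('wrist','w3')
cv2.imwrite('pics/w3c.png',cv2.resize(im[60:300,130:380,::-1],None,fx=2.4,fy=2.4,interpolation=cv2.INTER_CUBIC))
```

```text
5.75 [ 0.4 -0.5 -0.9] [-0.25  0.16  2.15  0.62  0.4  -2.54] rel c [ -2.07   2.94 -59.29]
```

View pics/w3c.png

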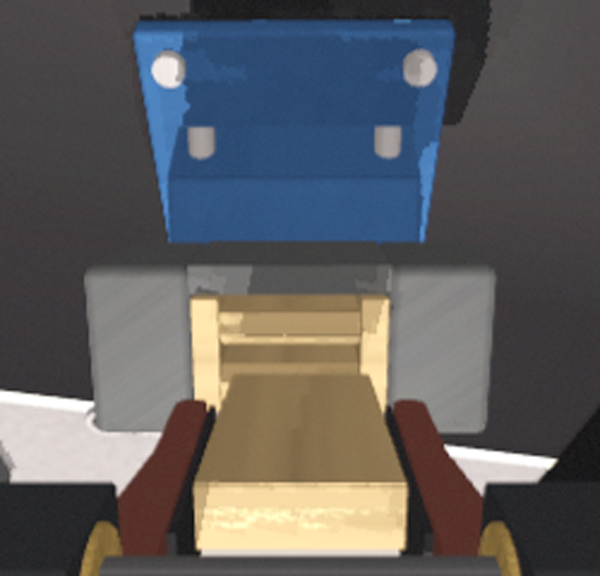

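The view shows the wedge at (300,430) about 10 mm short of the slot. Joint 6 has reached its limit of -2.54, so I'll back off and turn the tool half a turn.

>>> servo_tool:
  rows:
    - [0,0,0,0,0,-0.3,30]
    - [0,0,0,0,0,-0.35,30]
    - [0,0,1,0,0,-0.35,30]
    - [0,0,1,0,0,-0.35,30]
    - [0,0,1,0,0,-0.35,30]
    - [0,0,1,0,0,-0.35,30]
    - [0,0,1,0,0,-0.35,30]
    - [0,0,1,0,0,-0.35,30]
    - [0,0,1,0,0,-0.35,30]
    - [0,0,1,0,0,-0.35,30]

```text
t: 7.05
ee_pos: [509.0, -62.4, 283.0]
orientation: [1.651, 2.159, 0.575]
ft_force: [0.7, -0.3, -0.6]
width: 39.9
grasp_force: 30.0
```

>>> servo_tool:
  rows:
    - [0,0,1,0,0,0,30]
    - [0,0,1,0,0,0,30]
    - [0,0,1,0,0,0,30]
    - [0,0,1,0,0,0,30]
    - [0,0,1,0,0,0,30]
    - [0,0,1,0,0,0,30]
    - [0,0,1,0,0,0,30]
    - [0,0,1,0,0,0,30]
    - [0,0,1,0,0,0,30]
    - [0,0,1,0,0,0,30]

```text
t: 8.3
ee_pos: [509.0, -62.3, 282.8]
orientation: [-2.968, -0.518, -0.852]
ft_force: [-1.0, -0.1, -1.0]
width: 39.8
grasp_force: 30.0
```

```bash
cat >> h.py <<'E'
C0=np.array([575,-51,171.])
def kposeB(): # half-turned tool
    k,R=kpose(); return k,R*Rot.from_rotvec([0,0,np.pi])
E
python3 - <<'E'
from h import *
q,Q,o=pose(); k,R=kposeB(); print(o['t'],o['ft_force'].round(1),o['qpos'].round(2),'rel c',R.inv().apply(q-C0).round(2)); plan(C0+130*k,R)
E
```

```text
8.3 [-1.  -0.1 -1. ] [-0.29 -0.    2.15  0.49  0.55  0.57] rel c [   2.45   -2.4  -130.26]
turn [0.0045 0.0052 0.0946] shift [-0.0138  0.0101  0.0015] | deg 8.1 mm 3.4
```

>>> servo_tool:
  rows:
    - [0.0045,0.0052,0.0946,-0.027,0.0135,0.02,30]
    - [0.0045,0.0052,0.0946,-0.027,0.0135,0.02,30]
    - [0.0045,0.0052,0.0946,-0.027,0.0135,0.02,30]

```text
t: 8.68
ee_pos: [507.7, -66.2, 276.7]
orientation: [-2.951, -0.304, -0.846]
ft_force: [0.1, 0.1, -0.3]
width: 40.4
grasp_force: 30.0
```

Run:
```python
from h import *
q,Q,o=pose(); k,R=kposeB(); print(o['t'],o['ft_force'].round(1),'rel c',R.inv().apply(q-C0).round(2)); plan(C0+126*k,R)
im,d,K,Rc,t=snap('wrist','w4'); P=cloud(d,K,Rc,t)
L=Q.inv().apply((P-q).reshape(-1,3)).reshape(P.shape) # tool coords now
h=cv2.cvtColor(im,cv2.COLOR_RGB2HSV); w=(h[...,0]>12)&(h[...,0]<30)&(h[...,1]>40)&(h[...,2]>80)
w1=w&(abs(L[...,1])<16)&(L[...,2]>-30)&(L[...,2]<37)&(abs(L[...,0])<30); X=L[w1]
print('wedge face',len(X),np.linalg.lstsq(np.c_[X[:,1:],np.ones(len(X))],X[:,0],rcond=None)[0].round(4))
w2=w&(L[...,2]<-37)&(L[...,2]>-43)&(abs(L[...,0])<12); X=L[w2]; print('wedge top',np.percentile(X,[1,50,99],axis=0).round(1))
for v in range(158,212):
    m=(abs(L[v,:,1])<14)&(L[v,:,2]>90)&(L[v,:,2]<220)
    if m.sum()>5: print(v,np.median(L[v,m],0).round(1),int(im[v,m].mean()))
wk=w&(L[...,2]>110)&(L[...,2]<130)&(h[...,2]>150); X=L[wk]; print('wood',np.percentile(X,[1,3,50,97,99],axis=0).round(1))
cv2.imwrite('pics/w4c.png',cv2.resize(im[60:300,130:380,::-1],None,fx=2.4,fy=2.4,interpolation=cv2.INTER_CUBIC))
```

```text
8.675 [ 0.1  0.1 -0.3] rel c [  -2.52    1.11 -126.22]
turn [ 0.      0.0003 -0.0003] shift [ 0.0126 -0.0055  0.0011] | deg 0.0 mm 2.8
wedge face 2131 [ 5.0000e-04 -6.4700e-02  7.1599e+00]
wedge top [[ -4.  -19.5 -39.2]
 [  3.    0.3 -37.9]
 [  9.8  19.9 -37. ]]
158 [ 28.9   0.5 155.2] 92
159 [ 28.8  -0.  148.4] 92
160 [ 28.9  -0.  141.1] 92
161 [ 28.9  -0.  134.4] 92
162 [ 28.9  -0.5 128.1] 91
163 [ 28.5  -0.  124.7] 107
164 [ 27.5  -0.  124.5] 115
165 [ 26.6   0.4 124.6] 114
166 [ 25.6  -0.  124.9] 115
167 [ 24.6  -0.  124.8] 115
168 [ 23.7  -0.  124.8] 115
169 [ 22.7  -0.  124.7] 115
170 [ 21.8  -0.  124.8] 115
171 [ 20.8  -0.  124.7] 114
172 [ 15.   -0.6 150.8] 109
173 [ 1.49e+01 -1.00e-01  1.46e+02] 98
174 [ 1.490e+01 -1.000e-01  1.404e+02] 94
175 [ 14.9  -0.  135.4] 95
176 [ 14.8  -0.  130.7] 115
177 [ 14.9  -0.  125.5] 149
178 [ 14.7  -0.  121.5] 175
179 [ 13.7  -0.  121.7] 187
180 [ 12.8  -0.5 121.7] 190
181 [ 11.8  -0.  121.8] 191
182 [ 10.9  -0.  121.4] 202
183 [ 10.   -0.  120.8] 207
184 [  9.2  -0.  120.3] 207
185 [  8.3   0.4 119.9] 169
186 [  6.9  -0.  121.9] 111
187 [ 
[... 330 characters left out ...]
 0.4 125.4] 188
196 [ -3.6   0.4 124.3] 199
197 [ -4.3   0.4 123.1] 198
198 [ -5.    0.4 122.1] 194
199 [-5.800e+00 -1.000e-01  1.212e+02] 193
200 [-6.500e+00 -1.000e-01  1.202e+02] 196
201 [-7.4e+00 -1.0e-01  1.2e+02] 162
202 [ -8.6   0.4 120.7] 130
203 [ -9.8   0.4 121.5] 161
204 [-1.090e+01 -1.000e-01  1.216e+02] 184
205 [-11.9   0.4 121.7] 189
206 [-13.1   0.4 122.1] 173
207 [-1.810e+01 -1.000e-01  1.354e+02] 115
208 [-1.820e+01 -1.000e-01  1.321e+02] 53
209 [-1.810e+01 -1.000e-01  1.285e+02] 58
210 [-1.820e+01 -1.000e-01  1.255e+02] 86
211 [-1.900e+01 -1.000e-01  1.247e+02] 108
wood [[-17.2 -30.4 119.3]
 [-15.2 -29.6 119.7]
 [ -2.6  -0.5 121.8]
 [ 16.7  28.4 127.3]
 [ 18.6  29.2 128.4]]
```

>>> servo_tool:
  rows:
    - [0,0,0,-0.009,-0.004,0.15,30]
    - [0,0,0,-0.009,-0.004,0.28,30]
    - [0,0,0,-0.009,-0.004,0.345,30]
    - [0,0,0,-0.009,-0.004,0.345,30]

```text
t: 9.22
ee_pos: [541.7, -57.8, 216.5]
orientation: [-2.95, -0.301, -0.843]
ft_force: [0.2, 0.2, -0.0]
width: 39.8
grasp_force: 30.0
```

```bash
cat > b.py <<'E'
from h import *
import sys
q,Q,o=pose(); k,R=kposeB(); print(o['t'],o['ft_force'].round(1),o['qpos'].round(2),'rel c',R.inv().apply(q-C0).round(2)); 
im,d,K,Rc,t=snap('wrist',sys.argv[1]); P=cloud(d,K,Rc,t)
q,Q,o=pose()
L=Q.inv().apply((P-q).reshape(-1,3)).reshape(P.shape) # tool coords now
h=cv2.cvtColor(im,cv2.COLOR_RGB2HSV); w=(h[...,0]>12)&(h[...,0]<30)&(h[...,1]>40)&(h[...,2]>80)
w1=w&(abs(L[...,1])<16)&(L[...,2]>-30)&(L[...,2]<30)&(abs(L[...,0])<30); X=L[w1]
f=np.linalg.lstsq(np.c_[X[:,1:],np.ones(len(X))],X[:,0],rcond=None)[0]; print('wedge face',len(X),f.round(4),'thin end x',(f[1]*41+f[2]-2).round(2))
w2=w&(L[...,2]<-36)&(L[...,2]>-43)&(abs(L[...,0])<12); X=L[w2]; print('wedge top',np.percentile(X,[1,50,99],axis=0).round(1))
for v in range(150,215):
    m=(abs(L[v,:,1])<14)&(L[v,:,2]>38)&(L[v,:,2]<220)
    if m.sum()>5: print(v,np.median(L[v,m],0).round(1),int(im[v,m].mean()),end=' | ')
wk=w&(L[...,2]>42)&(L[...,2]<65)&(abs(L[...,1])>23)&(abs(L[...,1])<30)&(h[...,2]>150); X=L[wk]; print('\nwood',np.percentile(X,[1,3,50,97,99],axis=0).round(1))
cv2.imwrite('pics/%sc.png'%sys.argv[1],cv2.resize(im[60:300,130:380,::-1],None,fx=2.4,fy=2.4,interpolation=cv2.INTER_CUBIC))
E
python3 b.py w5
```

```text
9.225 [ 0.2  0.2 -0. ] [-0.27  0.16  2.16  0.68  0.39  0.52] rel c [ -4.76  -0.12 -56.6 ]
wedge face 2008 [-3.0000e-04 -6.5700e-02  6.8662e+00] thin end x 2.17
wedge top [[ -4.4 -19.7 -38.7]
 [  2.9   0.2 -37.3]
 [  9.5  19.8 -36.1]]
150 [ 36.6   0.3 156.3] 129 | 151 [ 35.6   0.3 156.3] 128 | 152 [ 34.6   0.3 156.1] 128 | 153 [ 33.5   0.3 156.7] 129 | 154 [ 32.5   0.3 156.2] 128 | 155 [ 31.5   0.3 156.1] 128 | 156 [ 30.5   0.3 156.4] 129 | 157 [ 29.5   0.3 156. ] 128 | 158 [ 28.4   0.3 156.5] 129 | 159 [ 27.4   0.3 156. ] 128 | 160 [ 26.3   0.3 156.1] 128 | 161 [ 25.3   0.3 156.2] 129 | 162 [ 24.2   0.3 156.6] 117 | 163 [ 30.8  -0.2 107.6] 106 | 164 [ 30.8  -0.2 101.9] 101 | 165 [30.8  0.2 96.8] 102 | 166 [30.8 -0.2 91.5] 102 | 167 [30.7 -0.2 86.8] 102 | 168 [30.8  0.2 81.9] 101 | 169 [30.7 -0.2 77.4] 102 | 170 [30.7 -0.2 73.1] 102 | 171 [30.8  0.2 68.7] 102 | 172 [30.7  0.2 64.7] 102 | 173 [30.8 -0.1 60.4] 102 | 174 [30.7  0.2 56.6] 105 | 175 [30.2  0.2 55.6] 120 | 176 [29.5  0.2 55.6] 125 | 177 [28.7  0.2 55.7] 125 | 178 [28.   0.2 55.7] 125 | 179 [27.3  0.2 55.6] 125 | 180 [26.6 -
[... 345 characters left out ...]
16.7 -0.1 56. ] 169 | 194 [16.8  0.2 52.9] 174 | 195 [16.1  0.2 52.6] 194 | 196 [15.4 -0.1 52.6] 202 | 197 [14.6  0.9 52.8] 202 | 198 [13.9 -0.1 52.4] 202 | 199 [13.1  0.2 52.5] 212 | 200 [12.6  0.2 51.8] 219 | 201 [11.9  0.2 51.5] 220 | 202 [11.2  0.2 51.4] 220 | 203 [10.6  0.2 50.8] 207 | 204 [ 9.5 -0.1 51.8] 155 | 205 [ 8.2 -0.2 53.8] 107 | 206 [ 6.9 -0.2 55.5] 109 | 207 [-0.7 -0.2 77.8] 106 | 208 [-0.8 -0.2 75.2] 104 | 209 [-0.7  0.2 72.3] 104 | 210 [-0.7  0.2 69.7] 106 | 211 [-0.7 -0.2 67.2] 113 | 212 [-0.7 -0.2 64.6] 122 | 213 [-0.7 -0.2 62.2] 139 | 214 [-0.8  0.2 59.9] 163 | 
wood [[-10.4 -29.4  51.1]
 [ -8.9 -29.2  51.5]
 [  6.4  23.3  52.6]
 [ 20.6  29.6  54.2]
 [ 20.8  29.8  55.6]]
```

View pics/w5c.png

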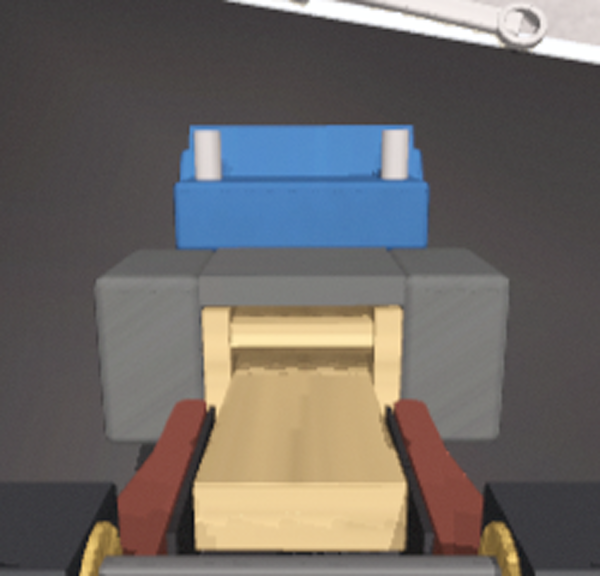

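The view shows the thin end at (305,370), centred on the slot about 10 mm above its mouth. The numbers ask for +0.5 mm in x and about 38.5 mm forward.

>>> servo_tool:
  rows:
    - [0,0,0,0.0027,0,0.05,30]
    - [0,0,0,0.0027,0,0.09,30]
    - [0,0,0,0.0027,0,0.12,30]
    - [0,0,0,0.0027,0,0.14,30]
    - [0,0,0,0.0027,0,0.14,30]

```text
t: 9.9
ee_pos: [556.6, -54.9, 193.2]
orientation: [-2.95, -0.299, -0.844]
ft_force: [-0.2, 0.8, 0.4]
width: 40.0
grasp_force: 30.0
```

>>> servo_tool:
  rows:
    - [0,0,0,0,0,0.02,30]
    - [0,0,0,0,0,0.035,30]
    - [0,0,0,0,0,0.053,30]
    - [0,0,0,0,0,0.053,30]

```text
t: 10.4
ee_pos: [562.1, -53.8, 184.2]
orientation: [-2.951, -0.299, -0.844]
ft_force: [1.0, -0.2, -3.7]
width: 39.8
grasp_force: 30.0
```

```bash
python3 b.py w6 | grep -v '|'
```

```text
10.4 [ 1.  -0.2 -3.7] [-0.24  0.25  2.15  0.81  0.32  0.4 ] rel c [ -4.2    0.11 -18.19]
wedge face 2864 [1.5000e-03 1.1290e-01 9.9732e+00] thin end x 12.6
wedge top [[ -4.1 -19.6 -39.1]
 [  3.3   0.3 -37.8]
 [  9.8  19.8 -36.2]]Traceback (most recent call last):
  File "b.py", line 14, in <module>
    wk=w&(L[...,2]>42)&(L[...,2]<65)&(abs(L[...,1])>23)&(abs(L[...,1])<30)&(h[...,2]>150); X=L[wk]; print('\nwood',np.percentile(X,[1,3,50,97,99],axis=0).round(1))
                                                                                                                   ~~~~~~~~~~~~~^^^^^^^^^^^^^^^^^^^^^^^^^
    return _quantile_unchecked(
        a, q, axis, out, overwrite_input, method, keepdims, weights)
    return _ureduce(a,
                    func=_quantile_ureduce_func,
    ...<5 lines>...
                    overwrite_input=overwrite_input,
                    method=method)
    r = func(a, **kwargs)
    result = _quantile(arr,
                       quantiles=q,
    ...<2 lines>...
                       out=out,
                       weights=wgt)
    slices_having_nans = np.isnan(arr[-1, ...])
                                  ~~~^^^^^^^^^
IndexError: index -1 is out of bounds for axis 0 with size 0
```

Run:
```python
from h import *
q,Q,o=pose(); print(o['ft_force'].round(1),o['moment'].round(2))
z=np.load('pics/w6.npz'); P=cloud(z['d'],z['K'],z['R'],z['t']); L=Q.inv().apply((P-q).reshape(-1,3)).reshape(P.shape)
m=(abs(L[...,1])>34)&(abs(L[...,1])<60)&(L[...,2]>0)&(L[...,2]<40)&(L[...,0]>0)&(L[...,0]<24); print('hammer face',m.sum(),np.median(L[m],0).round(1))
h=cv2.cvtColor(z['im'],cv2.COLOR_RGB2HSV); w=(h[...,0]>12)&(h[...,0]<30)&(h[...,1]>40)&(h[...,2]>80)
m=w&(abs(L[...,1])<30)&(L[...,0]>9)&(L[...,0]<25)&(L[...,2]>0)&(L[...,2]<40)
print('wood hist',np.histogram(L[m][:,2],np.arange(5,40,2)))
m=w&(abs(L[...,1])<14)&(L[...,0]>3)&(L[...,0]<9)&(L[...,2]>-30)&(L[...,2]<40)
X=L[m];f=np.polyfit(X[:,2],X[:,0],1); print('face',len(X),f.round(4), X[:,2].max().round(1))
```

```text
[ 0.8  0.7 -2.7] [-0.14  0.59 -0.  ]
hammer face 3096 [12.4 34.1 16.7]
wood hist (array([  0,   0,  10, 396, 962, 127,  99,  77,  69,  69,  68,  57,  61,
        46,  14,   0,   0]), array([ 5,  7,  9, 11, 13, 15, 17, 19, 21, 23, 25, 27, 29, 31, 33, 35, 37,
       39]))
face 1502 [-0.0551  7.2654] 18.3
```

>>> servo_tool:
  rows:
    - [0,0,0,0,0,0,60]
    - [0,0,0,0,0,0,70]
    - [0,0,0,0,0,0,70]
    - [0,0,0,0,0,0,70]

```text
t: 10.95
ee_pos: [562.2, -53.9, 184.8]
orientation: [-2.95, -0.299, -0.845]
ft_force: [-0.3, 0.2, -0.4]
width: 69.7
grasp_force: 0.0
```

>>> servo_tool:
  rows:
    - [0,0,0,0,0,-0.2,70]
    - [0,0,0,0,0,-0.45,87]
    - [0,0,0,0,0,-0.6,87]
    - [0,0,0,0,0,-0.6,87]
    - [0,0,0,0,0,-0.6,87]

```text
t: 11.58
ee_pos: [500.0, -66.8, 285.8]
orientation: [-2.95, -0.299, -0.845]
ft_force: [-0.2, -0.2, -0.4]
width: 87.1
grasp_force: 0.0
```

```bash
cat > wtop.py <<'E'
from h import *
import sys
q,Q,o=pose(); im,d,K,Rc,t=snap('wrist',sys.argv[1]); P=cloud(d,K,Rc,t); k,R=kposeB()
L=R.inv().apply((P-C0).reshape(-1,3)).reshape(P.shape); h=cv2.cvtColor(im,cv2.COLOR_RGB2HSV)
w=(h[...,0]>12)&(h[...,0]<30)&(h[...,1]>40)&(h[...,2]>80)
m=w&(abs(L[...,0])<25)&(abs(L[...,1])<25)&(L[...,2]<-20)&(L[...,2]>-70); X=L[m]; T=X[X[:,2]<np.percentile(X[:,2],10)+3]
r=cv2.minAreaRect(T[:,:2].astype(np.float32)); print('wedge top rel C0(B)',np.median(T,0).round(1),r,'tilt',np.linalg.lstsq(np.c_[T[:,:2],np.ones(len(T))],T[:,2],rcond=None)[0].round(3))
m=(abs(L[...,1])>34)&(abs(L[...,1])<55)&(abs(L[...,2])<12)&(abs(L[...,0])<22); print('hammer face z',np.median(L[m],0).round(2))
m=w&(abs(L[...,1])>24)&(abs(L[...,1])<29)&(abs(L[...,2])<12)&(abs(L[...,0])<22); print('wood z',np.median(L[m],0).round(2), np.percentile(L[m],[2,98],axis=0).round(1))
print(o['t'],o['qpos'].round(2),'tcp rel',R.inv().apply(q-C0).round(2))
E
python3 wtop.py w7
```

```text
wedge top rel C0(B) [ -1.7   0.5 -56. ] ((-2.084357738494873, 0.07790565490722656), (14.14300537109375, 39.349815368652344), 0.12391932308673859) tilt [ 2.0000e-03 -5.0000e-03 -5.5948e+01]
hammer face z [  0.68 -34.1   -1.47]
wood z [-1.1  24.04 -4.48] [[-21.2 -28.8  -5.9]
 [ 16.3  28.6  -1.3]]
11.575 [-0.32 -0.02  2.16  0.52  0.57  0.67] tcp rel [  -4.19    0.14 -138.03]
```

View pics/w7.png

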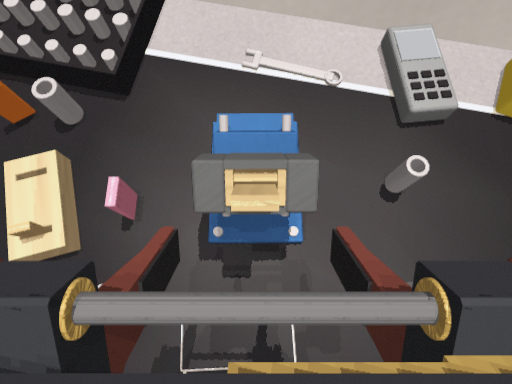

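The wedge stands in the kerf at (255,195), straight and not tilted. It stands 51.5 mm proud, so it is about 28.5 mm deep. Next the rammer.

Run:
```python
from h import *
plan([505,-256,240],down(-78.2))
```

```text
turn [-0.0014 -0.3713 -0.0025] shift [-0.2589  0.9329  0.1026] | deg 31.9 mm 194.7
```

>>> servo_tool:
  rows:
    - [-0.001,-0.371,-0.002,-0.259,0.933,0.1,87]
    - [-0.001,-0.371,-0.002,-0.259,0.933,0.1,87]
    - [-0.001,-0.371,-0.002,-0.259,0.933,0.1,87]
    - [-0.001,-0.371,-0.002,-0.259,0.933,0.1,87]
    - [-0.001,-0.371,-0.002,-0.259,0.933,0.1,87]
    - [-0.001,-0.371,-0.002,-0.259,0.933,0.1,87]

```text
t: 12.38
ee_pos: [504.1, -254.9, 241.5]
orientation: [-3.124, -0.323, -0.003]
ft_force: [0.5, 1.7, 0.2]
width: 87.2
grasp_force: 0.0
```

Run:
```python
from h import *
q,Q,o=pose(); print(o['t'],q.round(1),o['qpos'].round(2)); plan([505,-256,240],down(-78.2))
im,d,K,R,t=snap('wrist','w8'); P=cloud(d,K,R,t)
m=(abs(P[...,0]-505)<40)&(abs(P[...,1]+256)<40)
for lo,hi in((124,136),(17,27)):
    X=P[m&(P[...,2]>lo)&(P[...,2]<hi)]; c,r=cv2.minEnclosingCircle(X[:,:2].astype(np.float32)); print(len(X),X.mean(0).round(1),'circle',np.round(c,1),round(r,1))
```

```text
12.375 [ 504.1 -254.9  241.5] [-0.49  0.31  1.75  0.    1.08  0.87]
turn [-0.0006 -0.0015 -0.    ] shift [0.0033 0.0063 0.0077] | deg 0.1 mm 2.1
968 [ 508.4 -255.   130.6] circle [ 507.6 -255.2] 16.4
393 [ 517.4 -253.1   22.6] circle [ 507.9 -255.1] 23.8
```

>>> servo_tool:
  rows:
    - [0,0,0,0.017,0.005,0.25,87]
    - [0,0,0,0.017,0.005,0.5,87]
    - [0,0,0,0.017,0.005,0.7,70]
    - [0,0,0,0.017,0.005,0.802,60]
    - [0,0,0,0.017,0.005,0.802,60]
    - [0,0,0,0.017,0.005,0.802,60]

```text
t: 13.18
ee_pos: [509.3, -256.5, 82.8]
orientation: [3.124, 0.322, 0.006]
ft_force: [0.7, -0.9, -0.3]
width: 59.9
grasp_force: 0.0
```

>>> servo_tool:
  rows:
    - [0,0,0,0,0,0,20]
    - [0,0,0,0,0,0,20]
    - [0,0,0,0,0,0,20]
    - [0,0,0,0,0,0,20]
    - [0,0,0,0,0,0,20]

```text
t: 13.8
ee_pos: [508.8, -256.5, 81.6]
orientation: [-3.125, -0.322, -0.003]
ft_force: [-0.5, 2.5, 5.8]
width: 32.6
grasp_force: 30.0
```

Run:
```python
from h import *
q,Q,o=pose(); print(o['t'],q.round(1),Q.as_matrix().round(3),o['width'],o['grasp_force'],o['ft_force'].round(1))
```

```text
13.8 [ 508.8 -256.5   81.6] [[ 0.979  0.204  0.002]
 [ 0.204 -0.979  0.   ]
 [ 0.002  0.    -1.   ]] 32.62480447063297 29.996207356452942 [-0.5  2.5  5.8]
```

>>> servo_tool:
  rows:
    - [0,0,0,0,0,-0.1,20]
    - [0,0,0,0,0,-0.3,20]
    - [0,0,0,0,0,-0.6,20]
    - [0,0,0,0,0,-0.9,20]
    - [0,0.371,0,0,0,-1,20]
    - [0,0.371,0,0,0,-1,20]
    - [0,0.371,0,0,0,-1,20]
    - [0,0.371,0,0,0,-1,20]

```text
t: 14.8
ee_pos: [505.4, -256.2, 279.1]
orientation: [-2.951, -0.298, -0.84]
ft_force: [-0.1, -0.4, -3.7]
width: 32.9
grasp_force: 30.0
```

Run:
```python
from h import *
k,R=kposeB(); q,Q,o=pose(); print(o['t'],q.round(1),o['width'],o['ft_force'].round(1)); tgt=C0+R.apply([-1.7,0.1,-160]); print(tgt.round(1)); plan(tgt,R)
```

```text
14.8 [ 505.4 -256.2  279.1] 32.887002011482274 [-0.1 -0.4 -3.7]
[490.6 -68.7 305.8]
turn [-0.0008  0.0024 -0.0032] shift [ 0.1671 -0.9337 -0.0494] | deg 0.4 mm 190.0
```

>>> servo_tool:
  rows:
    - [-0.001,0.002,-0.003,0.167,-0.1,-0.05,20]
    - [-0.001,0.002,-0.003,0.167,-0.4,-0.05,20]
    - [-0.001,0.002,-0.003,0.167,-0.7,-0.05,20]
    - [-0.001,0.002,-0.003,0.167,-0.934,-0.05,20]
    - [-0.001,0.002,-0.003,0.167,-0.934,-0.05,20]
    - [-0.001,0.002,-0.003,0.167,-0.934,-0.05,20]

```text
t: 15.55
ee_pos: [493.6, -68.9, 307.8]
orientation: [-2.952, -0.312, -0.85]
ft_force: [-1.0, -0.3, -3.7]
width: 32.5
grasp_force: 30.0
```

Run:
```python
from h import *
k,R=kposeB(); q,Q,o=pose(); f=o['ft_force']; print(o['t'],q.round(1),o['qpos'].round(2),o['width'],f.round(1)); plan(C0+R.apply([-1.7,0.1,-152]),R)
im,d,K,Rc,t=snap('wrist','w9'); P=cloud(d,K,Rc,t); L=R.inv().apply((P-C0).reshape(-1,3)).reshape(P.shape)
cv2.imwrite('pics/w9c.png',cv2.resize(im[:,100:400,::-1],None,fx=1.5,fy=1.5))
s=snap('side','s1'); cv2.imwrite('pics/s1c.png',cv2.resize(s[0][60:260,200:440,::-1],None,fx=2,fy=2))
a=cv2.imread('pics/w9c.png')[:400,:]; b=cv2.imread('pics/s1c.png'); cv2.imwrite('pics/m9.png',cv2.resize(np.hstack([a,b[:400,:]]),None,fx=.85,fy=.85))
```

```text
15.55 [493.6 -68.9 307.8] [-0.33 -0.07  2.15  0.48  0.62  0.7 ] 32.450911587198554 [-1.  -0.3 -3.7]
turn [ 0.0013 -0.0013  0.0037] shift [-0.0176 -0.0042  0.0409] | deg 0.4 mm 8.9
```

View pics/m9.png

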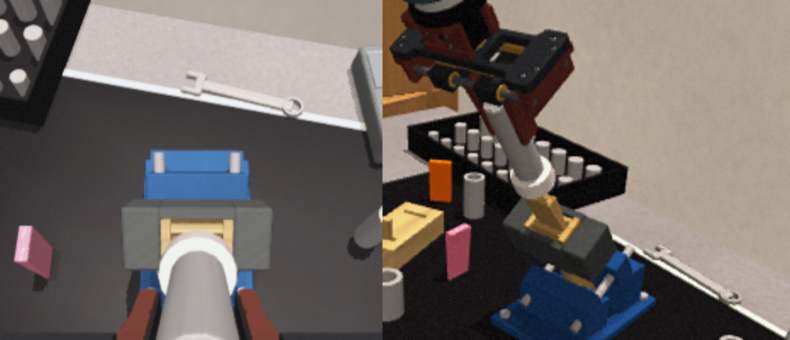

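The picture shows the rammer's foot at about (198,265), over the wedge and in line with it; the side half shows the foot at (533,180), just off the wedge top at (545,205).

>>> servo_tool:
  rows:
    - [0.001,-0.001,0.004,-0.0176,-0.004,0.04,20]
    - [0.001,-0.001,0.004,-0.0176,-0.004,0.08,20]
    - [0.001,-0.001,0.004,-0.0176,-0.004,0.09,20]
    - [0.001,-0.001,0.004,-0.0176,-0.004,0.09,20]

```text
t: 16.15
ee_pos: [499.1, -67.1, 289.8]
orientation: [-2.951, -0.301, -0.846]
ft_force: [-1.1, 0.3, -2.8]
width: 32.5
grasp_force: 30.0
```

```bash
cat > f.py <<'E'
from h import *
k,R=kposeB(); q,Q,o=pose(); f=np.array(o['ft_force'])
print(round(o['t'],2),'rel',R.inv().apply(q-C0).round(2),'push along k',round(float(f@k),2),'f',f.round(1),'ang',np.degrees((R.inv()*Q).as_rotvec()).round(2),o['qpos'].round(2))
E
python3 f.py
```

```text
16.15 rel [  -2.83    0.22 -141.88] push along k -1.82 f [-1.1  0.3 -2.8] ang [-0.01  0.02  0.15] [-0.32 -0.03  2.16  0.51  0.58  0.67]
```

>>> servo_tool:
  rows:
    - [0,0,0,0.005,0,0.015,20]
    - [0,0,0,0.005,0,0.03,20]
    - [0,0,0,0.005,0,0.045,20]
    - [0,0,0,0.005,0,0.06,20]
    - [0,0,0,0.005,0,0.06,20]

```text
t: 16.77
ee_pos: [506.3, -65.5, 280.5]
orientation: [-2.951, -0.302, -0.848]
ft_force: [-0.7, -0.2, -1.8]
width: 32.8
grasp_force: 30.0
```

```bash
python3 f.py
```

```text
16.77 rel [  -1.48    0.18 -130.09] push along k -1.12 f [-0.7 -0.2 -1.8] ang [-0.03  0.07  0.12] [-0.31 -0.    2.16  0.53  0.55  0.66]
```

>>> servo_tool:
  rows:
    - [0,0,0,0,0,-0.05,20]
    - [0,0,0,0,0,-0.1,20]
    - [0,0,0,0,0,-0.1,20]

```text
t: 17.15
ee_pos: [495.8, -67.9, 298.7]
orientation: [-2.951, -0.302, -0.85]
ft_force: [0.1, 0.3, -3.5]
width: 32.6
grasp_force: 30.0
```

```bash
python3 f.py
cat > sw.py <<'E'
from h import *
import sys
k,R=kposeB()
for f in sys.argv[1:]:
    try: z=np.load('pics/'+f+'.npz'); d,im,K,Rc,t=z['d'],z['im'],z['K'],z['R'],z['t']
    except FileNotFoundError: im,d,K,Rc,t=snap('side',f)
    L=R.inv().apply((cloud(d,K,Rc,t)-C0).reshape(-1,3)); h=cv2.cvtColor(im,cv2.COLOR_RGB2HSV).reshape(-1,3)
    w=(h[:,0]>12)&(h[:,0]<30)&(h[:,1]>60)&(h[:,2]>80)&(abs(L[:,0])<14)&(abs(L[:,1])<22)&(L[:,2]<-12)&(L[:,2]>-75); X=L[w]
    print(f,len(X),'z pct 1,3,10,50',np.percentile(X[:,2],[1,3,10,50]).round(1),'x,y med',np.median(X,0).round(1))
E
python3 sw.py s1 s2
```

```text
17.15 rel [  -1.06    0.33 -151.21] push along k -2.99 f [ 0.1  0.3 -3.5] ang [-0.08  0.15  0.11] [-0.33 -0.05  2.16  0.5   0.6   0.69]
s1 247 z pct 1,3,10,50 [-58.4 -58.  -56.6 -40.8] x,y med [ -8.1   9.6 -40.8]
s2 199 z pct 1,3,10,50 [-50.8 -50.3 -49.4 -34.9] x,y med [ -8.5  11.3 -34.9]
```

>>> servo_tool:
  rows:
    - [0,0,0,0,0,0.05,20]
    - [0,0,0,0,0,0.09,20]
    - [0,0,0,0,0,0.105,20]
    - [0,0,0,0,0,0.12,20]
    - [0,0,0,0,0,0.12,20]

```text
t: 17.82
ee_pos: [508.2, -64.9, 276.8]
orientation: [-2.95, -0.302, -0.847]
ft_force: [0.0, -0.4, -3.9]
width: 32.6
grasp_force: 30.0
```

>>> servo_tool:
  rows:
    - [0,0,0,0,0,-0.05,20]
    - [0,0,0,0,0,-0.09,20]
    - [0,0,0,0,0,-0.09,20]
    - [0,0,0,0,0,-0.04,20]
    - [0,0,0,0,0,-0.015,20]
    - [0,0,0,0,0,0,20]
    - [0,0,0,0,0,0.005,20]

```text
t: 18.7
ee_pos: [508.8, -64.8, 276.1]
orientation: [-2.95, -0.302, -0.847]
ft_force: [-4.8, 0.4, 1.3]
width: 32.6
grasp_force: 30.0
```

```bash
python3 f.py
```

```text
18.7 rel [-1.6500e+00 -1.0000e-02 -1.2497e+02] push along k 3.53 f [-4.8  0.4  1.3] ang [0.01 0.03 0.12] [-0.31  0.01  2.16  0.53  0.54  0.66]
```

>>> servo_tool:
  rows:
    - [0,0,0,0,0,0.004,20]
    - [0,0,0,0,0,0.008,20]

```text
t: 18.95
ee_pos: [509.6, -64.8, 275.2]
orientation: [-2.95, -0.302, -0.848]
ft_force: [-5.1, -0.4, 2.9]
width: 33.1
grasp_force: 30.0
```

>>> servo_tool:
  rows:
    - [0,0,0,0,0,0.004,20]
    - [0,0,0,0,0,0.008,20]

```text
t: 19.2
ee_pos: [510.5, -64.7, 273.8]
orientation: [-2.951, -0.302, -0.848]
ft_force: [-4.8, -1.2, 2.8]
width: 32.4
grasp_force: 30.0
```

>>> servo_tool:
  rows:
    - [0,0,0,0,0,0.004,20]
    - [0,0,0,0,0,0.008,20]

```text
t: 19.45
ee_pos: [511.3, -64.5, 272.3]
orientation: [-2.951, -0.302, -0.848]
ft_force: [-4.9, -0.8, 2.6]
width: 32.9
grasp_force: 30.0
```

>>> servo_tool:
  rows:
    - [0,0,0,0,0,0.004,20]
    - [0,0,0,0,0,0.008,20]

```text
t: 19.7
ee_pos: [512.2, -64.4, 271.0]
orientation: [-2.951, -0.302, -0.848]
ft_force: [-5.4, -0.8, 3.1]
width: 32.5
grasp_force: 30.0
```

>>> servo_tool:
  rows:
    - [0,0,0,0,0,0.004,20]
    - [0,0,0,0,0,0.008,20]

```text
t: 19.95
ee_pos: [513.0, -64.2, 269.7]
orientation: [-2.951, -0.302, -0.848]
ft_force: [-5.9, -0.3, 4.2]
width: 32.7
grasp_force: 30.0
```

>>> servo_tool:
  rows:
    - [0,0,0,0,0,0.004,20]
    - [0,0,0,0,0,0.008,20]

```text
t: 20.2
ee_pos: [513.8, -64.0, 268.3]
orientation: [-2.951, -0.302, -0.848]
ft_force: [-5.7, -0.8, 4.1]
width: 32.6
grasp_force: 30.0
```

>>> servo_tool:
  rows:
    - [0,0,0,0,0,0.004,20]
    - [0,0,0,0,0,0.008,20]

```text
t: 20.45
ee_pos: [514.7, -63.9, 267.0]
orientation: [-2.951, -0.302, -0.848]
ft_force: [-7.4, -0.8, 3.5]
width: 32.8
grasp_force: 30.0
```

>>> servo_tool:
  rows:
    - [0,0,0,0,0,0.004,20]
    - [0,0,0,0,0,0.008,20]

```text
t: 20.7
ee_pos: [515.5, -63.7, 265.6]
orientation: [-2.951, -0.302, -0.848]
ft_force: [-7.1, -2.2, 4.0]
width: 32.5
grasp_force: 30.0
```

>>> servo_tool:
  rows:
    - [0,0,0,0,0,0.004,20]
    - [0,0,0,0,0,0.008,20]

```text
t: 20.95
ee_pos: [516.3, -63.5, 264.4]
orientation: [-2.951, -0.302, -0.848]
ft_force: [-8.0, -2.0, 6.9]
width: 32.7
grasp_force: 30.0
```

>>> servo_tool:
  rows:
    - [0,0,0,0,0,0.004,20]
    - [0,0,0,0,0,0.008,20]

```text
t: 21.2
ee_pos: [517.1, -63.4, 263.1]
orientation: [-2.951, -0.302, -0.848]
ft_force: [-9.5, -2.1, 6.9]
width: 32.6
grasp_force: 30.0
```

```bash
python3 f.py
```

```text
21.2 rel [  -1.44    0.26 -109.47] push along k 11.04 f [-9.5 -2.1  6.9] ang [-0.04  0.08  0.11] [-0.3   0.04  2.16  0.56  0.5   0.63]
```

>>> servo_tool:
  rows:
    - [0,0,0,0,0,0.0025,20]
    - [0,0,0,0,0,0.005,20]

```text
t: 21.45
ee_pos: [517.7, -63.3, 262.9]
orientation: [-2.95, -0.302, -0.849]
ft_force: [-18.5, -2.8, 19.4]
width: 32.7
grasp_force: 30.0
```

That jumped to about 29 N against something solid, so the wedge is home. Lifting off now.

>>> servo_tool:
  rows:
    - [0,0,0,0,0,-0.05,20]
    - [0,0,0,0,0,-0.15,20]
    - [0,0,0,0,0,-0.25,20]
    - [0,0,0,0,0,-0.25,20]

```text
t: 21.95
ee_pos: [491.9, -68.9, 305.5]
orientation: [-2.951, -0.301, -0.851]
ft_force: [0.3, -0.4, -3.6]
width: 32.3
grasp_force: 30.0
```

```bash
python3 f.py; python3 sw.py s3
python3 - <<'E'
from h import *
plan([507,-255.5,200],down(-78.2)); q,Q,o=pose(); print(q.round(1),Q.as_matrix().round(3))
E
```

```text
21.95 rel [  -0.79    0.53 -159.05] push along k -3.18 f [ 0.3 -0.4 -3.6] ang [-0.11  0.19  0.11] [-0.33 -0.07  2.15  0.49  0.62  0.69]
s3 175 z pct 1,3,10,50 [-30.5 -30.2 -29.6 -27.6] x,y med [ -5.8   3.  -27.6]
turn [ 0.0004 -0.3738 -0.0016] shift [-0.3751  0.9301  0.3821] | deg 32.1 mm 214.6
[491.8 -68.7 304.6] [[ 0.829  0.202  0.521]
 [ 0.171 -0.979  0.108]
 [ 0.532 -0.    -0.847]]
```

>>> servo_tool:
  rows:
    - [0,0,0,0,0.3,-0.05,20]
    - [0,0,0,0,0.6,-0.05,20]
    - [0,0,0,0,0.93,-0.05,20]
    - [0,-0.374,0,-0.2,0.93,0.15,20]
    - [0,-0.374,-0.002,-0.375,0.93,0.382,20]
    - [0,-0.374,-0.002,-0.375,0.93,0.382,20]
    - [0,-0.374,-0.002,-0.375,0.93,0.382,20]
    - [0,-0.374,-0.002,-0.375,0.93,0.382,20]

```text
t: 23.0
ee_pos: [506.8, -254.5, 198.8]
orientation: [-3.123, -0.326, -0.002]
ft_force: [-0.5, 0.4, -3.3]
width: 32.7
grasp_force: 30.0
```

Run:
```python
from h import *
plan([508,-256,86],down(-78.2)); q,Q,o=pose(); print(o['t'],q.round(1),o['ft_force'].round(1))
s=snap('side','s4'); P=cloud(*s[1:]); m=(abs(P[...,0]-508)<45)&(abs(P[...,1]+256)<45)&(P[...,2]>30)&(P[...,2]<240); X=P[m]; print(len(X),'foot bottom z',np.percentile(X[:,2],[0,1,3]).round(1))
for lo,hi in ((0,20),(35,60)): Y=X[(X[:,2]>q[2]-85+lo)&(X[:,2]<q[2]-85+hi)]; print(Y.mean(0).round(1))
```

```text
turn [-0.001  -0.0008  0.0012] shift [0.0038 0.0092 0.5641] | deg 0.2 mm 112.8
23.0 [ 506.8 -254.5  198.8] [-0.5  0.4 -3.3]
1891 foot bottom z [118.3 120.7 123.4]
[ 487.5 -265.7  126.8]
[ 492.7 -261.4  161.5]
```

>>> servo_tool:
  rows:
    - [-0.001,-0.001,0.001,0.004,0.008,0.2,20]
    - [-0.001,-0.001,0.001,0.004,0.008,0.4,20]
    - [-0.001,-0.001,0.001,0.004,0.008,0.53,20]
    - [-0.001,-0.001,0.001,0.004,0.008,0.574,20]
    - [-0.001,-0.001,0.001,0.004,0.008,0.574,20]
    - [-0.001,-0.001,0.001,0.004,0.008,0.574,20]

```text
t: 23.8
ee_pos: [508.5, -257.3, 86.2]
orientation: [3.122, 0.321, -0.0]
ft_force: [-0.5, -0.3, -3.2]
width: 32.8
grasp_force: 30.0
```

>>> servo_tool:
  rows:
    - [0,0,0,0,0,0.004,20]
    - [0,0,0,0,0,0.008,20]
    - [0,0,0,0,0,0.008,20]

```text
t: 24.18
ee_pos: [507.8, -256.6, 83.4]
orientation: [3.123, 0.322, -0.004]
ft_force: [-0.3, 0.2, -3.8]
width: 32.9
grasp_force: 30.0
```

>>> servo_tool:
  rows:
    - [0,0,0,0,0,0.004,20]
    - [0,0,0,0,0,0.006,20]
    - [0,0,0,0,0,0.006,20]

```text
t: 24.55
ee_pos: [507.7, -256.7, 81.9]
orientation: [3.123, 0.322, -0.004]
ft_force: [0.1, 0.4, -3.3]
width: 33.0
grasp_force: 30.0
```

>>> servo_tool:
  rows:
    - [0,0,0,0,0,0.003,20]
    - [0,0,0,0,0,0.004,20]
    - [0,0,0,0,0,0.004,20]

```text
t: 24.92
ee_pos: [507.8, -256.7, 81.8]
orientation: [3.123, 0.322, -0.004]
ft_force: [-2.3, 1.3, 4.9]
width: 32.6
grasp_force: 30.0
```

Contact: the rammer is standing on the counter. Letting go and rising.

>>> servo_tool:
  rows:
    - [0,0,0,0,0,0,45]
    - [0,0,0,0,0,0,60]
    - [0,0,0,0,0,0,70]
    - [0,0,0,0,0,0,70]

```text
t: 25.42
ee_pos: [507.7, -256.7, 81.2]
orientation: [3.123, 0.322, -0.004]
ft_force: [-0.5, 0.7, -0.6]
width: 68.2
grasp_force: 0.0
```

>>> servo_tool:
  rows:
    - [0,0,0,0,0,-0.1,75]
    - [0,0,0,0,0,-0.3,87]
    - [0,0,0,0,0,-0.6,87]
    - [0,0,0,0,0,-0.9,87]
    - [0,0,0,0,0,-0.9,87]
    - [0,0,0,0,0,-0.9,87]

```text
t: 26.18
ee_pos: [507.7, -256.1, 260.8]
orientation: [3.124, 0.322, -0.005]
ft_force: [-1.1, -0.7, -0.2]
width: 87.1
grasp_force: 0.0
```

```bash
python3 - <<'E'
from h import *
k,R=kposeB(); plan(C0+R.apply([-2,0,-150]),R)
q,Q,o=pose(); print(o['t'],q.round(1),o['ft_force'].round(1))
s=snap('side','s5'); t=snap('top','t5')
cv2.imwrite('pics/f5.png',np.vstack([cv2.resize(s[0][120:360,170:480,::-1],(620,480))])) 
P=cloud(*s[1:]); m=(abs(P[...,0]-508)<45)&(abs(P[...,1]+256)<45)&(P[...,2]>124); print(P[m].mean(0).round(1))
E
python3 sw.py s5
```

```text
turn [ 9.000e-04  3.745e-01 -2.000e-04] shift [ 0.1318 -0.9348 -0.1834] | deg 32.2 mm 192.3
26.175 [ 507.7 -256.1  260.8] [-1.1 -0.7 -0.2]
[ 487.5 -264.4  434.5]
s5 176 z pct 1,3,10,50 [-30.6 -30.3 -29.5 -27.6] x,y med [ -5.6   3.1 -27.6]
```

View pics/f5.png

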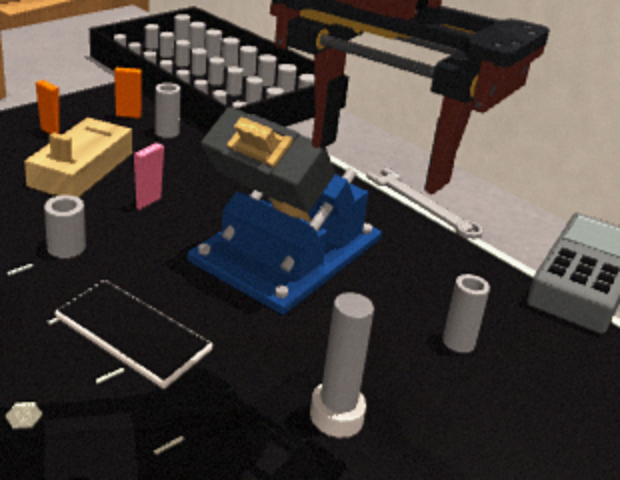

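The view shows the rammer upright at (345,370), free of the gripper, and the wedge deep in the kerf at (260,135). The small wedge is still in the rack at (60,145), and the sockets and phone have not moved.

```bash
python3 -c "
from workcell import ctrl
print(ctrl.close_job())"
```

```text
the job is handed in; nothing more can be done
None
```

The job is handed in at about 26 s: the larger wedge is home at about 56 mm after three taps, but the last push peaked near 29 N against the stop (over the 25 N limit) before I lifted off, so a slight start of a split can't be ruled out; the rammer is upright and the small wedge and bystanders were left alone.

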